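# Warm a croissant on the rotary-switch warmer

## Robot

A 6-joint arm with a two-finger parallel gripper is mounted at the origin on a cart in front of the work surface, level with it; the furniture and walls round the work are solid. World frame = base frame: x ahead of the robot, y to its left, z up, the work surface at z = 0. Lengths are in mm, angles in rad, forces in N, time in s.
With the tool pointing down it reaches from about 325 to 775 mm from the base axis. Payload 5.5 kg.
Tool frame: the origin (TCP) lies at the very end of the fingers, on their centre line; the grasp point (between the pads) lies 19 mm behind it; z points along the fingers, y is the line along which they close (so a half turn about z gives the same grasp; the last joint's range is limited). The gripper opens to 88 mm and grips with 3 to 60 N. Pads are 20 mm wide; open, the fingers measure 115 mm over their backs; the gripper's body (75 mm by 178 mm) begins 61 mm behind the grasp point.
Start: joints at [1.047, 0.091, 1.231, -0, 1.82, -0.057], TCP at [270.025, 535.82, 222.631] pointing down, gripper open.
Joint ranges: [-2.87, 2.87], [-0.86, 2.18], [0.17, 2.46], [-1.51, 4.65], [0.06, 2.69], [-2.65, 2.65]. Speed limits (rad/s): [2.57, 2.57, 3.01, 3.14, 3.14, 3.14].

## Interface

Orientations are given as a rotation vector (axis times angle).
In Python, from station import manip gives the robot as it stands. Calls block until the motion is done:
- manip.move_ptp(position, orientation): joint-space move of the TCP to a pose.
- manip.move_l(position, rot=None, feed=150, guard=None): straight line of the TCP; rot=None keeps the orientation; feed is the mean speed in mm/s. With guard (N) it stops when the force on the tool has changed by that much, and returns True; else False.
- manip.set_joints(angles): joint-space move.
- manip.let_go() and manip.close(force=None): open the fingers fully, or close them until they stop; force is the grip in N (None keeps the last).
- manip.wait(seconds).
- manip.ik(position, orientation): joint angles nearest the present ones, or None.
- manip.state(): the state.
- manip.get_image(name): name is "scene" or "side" or "wrist"; returns the picture (400x640x3 uint8, red, green, blue); there is no depth.
- manip.camera_model(name): a dict with "camera_matrix" (3x3 intrinsics, pixels), "pose" (4x4, takes a point from camera to world coordinates); the wrist camera has in their place "mount" (4x4, takes a point from camera to tool coordinates, whose origin is the TCP and whose axes are the flange's). Camera axes: x right, y up, looking along -z (the intrinsics and any distortion apply to the point x, -y, -z); pixel columns grow to the right and rows downward; lengths in mm; the calibration is good to about 2 mm. A picture is of the moment at which its call begins: read the wrist's pose just before it. camera_model takes no time and is no camera call.
A pose or a line that the arm cannot do raises manip.PlanningError and nothing moves.
- manip.sign_off(): hands the job in; it is judged then, once.
Trained networks look in the newest picture that a camera, given by its name, has taken for a name from the list of things; names that differ only in an ending like _2 or _b are one class to them, and where a whole thing is asked for, a point or a joint stands for the part that bears it (a point fixed in the world has none). Each returns a list of dicts, best first, with "p" (0 to 1); they miss things now and then, are a little off and sometimes report something else, mostly with a low value. They report only what shows in the picture. A call takes as long as a camera call.
- manip.find_in(camera, name): "position" ([row, column] in pixels, amid what is visible of it).
- manip.place_of(camera, name): "position" ([row, column] in pixels: a listed point, or the origin of a listed thing).
The state is a dict: "t": time; "qpos": joint angles; "joint_velocities": joint speeds; "effort": joint torques, N m; "ee_pos": TCP position; "tcp_rot": TCP orientation; "wrist_force": force on the tool from outside, world axes, zero at the start; "torque": the same for the moment, N m; "width": finger opening in mm; "grip_force": force on a finger pad.
Only numpy, scipy, OpenCV 4.12 (cv2) and the standard library are available. Lean on these libraries where they do the work, as an engineer would, in place of code of your own. Each camera call takes 0.05 s, during which the arm holds its last target. There are 200 camera calls.

## Task

Take the croissant from the small wooden board and lay it, right side up and without dropping it, on the middle of the grey hot plate of the steel warmer. Then switch the warmer on: turn its knob clockwise until its pointer clicks over from the white dot to the orange dot and stays there. Leave the mug, the drinking glass and the jar where they stand.

Things in the scene. Friction and masses are not known exactly. Their poses are not given: they have to be found in the camera images.
- warmer: Fixed low steel warmer with black deck, 120 mm deep (x) by 260 mm wide (y); origin at the centre of its underside, x away from the robot, y left, yaw -0.2 to 0 rad. Deck 35.5 mm above the worktop. Grey hot plate (108 x 160 mm, flat) on the left; knob on the right, its axis at x -12, y -88 mm. On the deck 41 mm beyond that axis: white dot (off) 0.6 rad left of x, orange dot (on) 0.6 rad right.
- plate_mid (a point): Centre of the hot plate's top face, 40 mm above the worktop; axes as the warmer's.
- knob_grip (a point): Grip point on the white knob's vertical axis, 63.5 mm above the worktop. Knob: disc of 62 mm diameter (top 9 mm above the deck) carrying an upright bar grip 62 mm long, 16 mm thick, its top 76.5 mm above the worktop. The point turns with the knob: x along the bar towards the black pointer line, z up.
- knob (a joint): Turn of the knob in rad, growing clockwise seen from above: 0 = off (pointer at the white dot), 1.2 = on (pointer at the orange dot), stops at -0.04 and 1.24. A click spring (peak about 0.15 N m) holds it at 0 and 1.2: turned under 0.6 it springs back when let go, beyond that it snaps on to 1.2.
- croissant: Butter croissant, loose, 55 g, 59 mm wide (x) by 119 mm long (y) by 39 mm high, firm; origin at the centre of its underside, z up. Starts lying on the wooden board. Grasp it across the middle, along its x.
- board: Fixed light wooden board, 100 (x) x 150 (y) x 10 mm, origin at the centre of its underside; the croissant starts on it.
- mug: Bystander: white mug with green dots, 78 x 114 mm, 93 mm high, loose, upright; origin at its underside, z up.
- glass: Bystander: clear drinking glass, 78 mm across, 86 mm high, loose, upright; origin at the centre of its underside.
- jar: Bystander: spread jar with black lid, 63 mm across, 94 mm high, loose, upright; origin at the centre of its underside.

How it is judged (in metres and radians):
On the way, in this order (a step that is already met when the one before it is completed fails the run):
1. the croissant lies on the hot plate, let go (horizontal distance between croissant and plate_mid below 0.035 m and z of croissant in the frame of plate_mid between -0.006 and 0.01 m and angle between croissant's own z axis and vertical below 0.35 rad and linear speed of croissant below 0.03 m/s and contact force between the fingers and croissant below 0.1 N), for 0.2 s.
2. the knob has clicked over to on (value of joint knob above 1.05 rad), for 0.2 s.
At the end, for the whole second after the job is handed in: The knob rests at on (joint above 1.05 rad), and the croissant lies at rest on the hot plate, right side up (tilt under 0.35 rad), its origin within 35 mm of the middle of the plate and within 10 mm of its top face (value of joint knob above 1.05 rad and horizontal distance between croissant and plate_mid below 0.035 m and z of croissant in the frame of plate_mid between -0.006 and 0.01 m and angle between croissant's own z axis and vertical below 0.35 rad and linear speed of croissant below 0.03 m/s); the robot touches nothing.
It fails at once if the croissant is dropped or thrown (moves faster than 0.6 m/s out of the fingers) (linear speed of croissant above 0.6 m/s and contact force between the fingers and croissant below 0.03 N).
It fails at once if the mug, the glass or the jar is shifted by more than 40 mm or tipped (distance of any of mug, glass, jar from where it was at the start of the episode above 0.04 m or angle between any of mug, glass, jar's own z axis and vertical above 0.5 rad).
It also fails if it takes over 54 s, if anything falls off the work surface, if the arm or the gripper's body presses on something with over 40 N, if the wrist force passes 120 N, or if a joint passes its speed limit or range.

## Working session

There is one attempt and no reset: what is moved stays moved. The work goes in short steps, each a Python script; the robot and the scene stay as the last script left them, time stands still between calls to the robot, and variables do not carry over. Pictures are saved under pics/ and viewed, at most 10 in all, crops included, and the job is handed in when it is done.

```bash
mkdir -p pics; ls; cat > h.py <<'E'
import numpy as np, cv2
from scipy.spatial.transform import Rotation as R
from station import manip as m
def ray(cam, rc):
    c=m.camera_model(cam); K=np.array(c["camera_matrix"])
    if cam=="wrist":
        s=m.state(); T=np.eye(4); T[:3,:3]=R.from_rotvec(s["tcp_rot"]).as_matrix(); T[:3,3]=s["ee_pos"]; P=T@np.array(c["mount"])
    else: P=np.array(c["pose"])
    d=c.get("distortion",c.get("dist_coeffs"))
    u=cv2.undistortPoints(np.array([[[rc[1],rc[0]]]],float),K,None if d is None else np.array(d,float))[0,0]
    v=P[:3,:3]@np.array([u[0],-u[1],-1]); return P[:3,3],v
def at_z(cam,rc,z):
    o,v=ray(cam,rc); return o+v*(z-o[2])/v[2]
def down(yaw): # tool z down; tool y axis at world angle yaw
    y=np.array([np.cos(yaw),np.sin(yaw),0]); z=np.array([0,0,-1.]); return R.from_matrix(np.c_[np.cross(y,z),y,z]).as_rotvec()
def snap(cam,fn):
    im=m.get_image(cam); cv2.imwrite("pics/"+fn,im[:,:,::-1]); return im
E
python3 - <<'E'
from h import *
print({k:v for k,v in m.camera_model("wrist").items()}); print(m.camera_model("scene").keys()); print(m.state()["tcp_rot"])
Z=dict(plate_mid=40,knob_grip=63.5,croissant=10,board=0,warmer=0,mug=0,glass=0,jar=0)
for c in ("scene","side","wrist"):
    snap(c,c+"0.png")
    for n,z in Z.items():
        for d in m.place_of(c,n)[:2]:
            if d["p"]>.3: print(c,n,round(d["p"],2),np.round(d["position"]),np.round(at_z(c,d["position"],z)))
E
```

```text
pics
{'camera_matrix': array([[317.25865165,   0.        , 317.32984922],
       [  0.        , 317.25865165, 193.83624045],
       [  0.        ,   0.        ,   1.        ]]), 'mount': array([[ 2.00248200e-04,  9.61097645e-01,  2.76208755e-01,
         7.45811458e+01],
       [ 9.99999900e-01, -3.02939479e-04,  3.29121500e-04,
         5.10833720e-01],
       [ 3.99992435e-04,  2.76208662e-01, -9.61097610e-01,
        -1.61202654e+02],
       [ 0.00000000e+00,  0.00000000e+00,  0.00000000e+00,
         1.00000000e+00]])}
dict_keys(['camera_matrix', 'pose'])
[-7.26507713e-01 -3.05588050e+00  2.89824085e-03]
scene plate_mid 0.75 [218. 330.] [508.  11.  40.]
scene plate_mid 0.32 [192. 358.] [642.  72.  40.]
scene knob_grip 0.78 [249. 341.] [ 469. -131.   64.]
scene croissant 0.58 [182. 297.] [494. 242.  10.]
scene croissant 0.35 [240. 336.] [492. -55.  10.]
scene board 0.89 [177. 298.] [510. 272.   0.]
scene warmer 0.77 [240. 336.] [497. -51.   0.]
scene mug 0.83 [361. 357.] [ 362. -421.    0.]
scene mug 0.5 [250. 343.] [496. -95.   0.]
scene glass 0.85 [129. 260.] [491. 603.   0.]
scene jar 0.74 [194. 359.] [661.  96.   0.]
side plate_mid 0.58 [221. 311.] [514.  -3.  40.]
side knob_grip 0.71 [239. 283.] [ 481. -140.   64.]
side croissant 0.74 [185. 342.] [516. 244.  10.]
side board 0.75 [223. 311.] [502.  18.   0.]
side board 0.65 [188. 340.] [511. 240.   0.]
side warmer 0.63 [235. 305.] [511. -42.   0.]
side mug 0.94 [300. 210.] [ 370. -423.    0.]
side glass 0.97 [137. 373.] [492. 599.   0.]
side jar 0.59 [224. 360.] [663.  98.   0.]
wrist croissant 0.93 [390. 217.] [504. 251.  10.]
wrist croissant 0.32 [384. 223.] [499. 265.  10.]
wrist board 0.92 [382. 224.] [505. 260.   0.]
```

```bash
python3 - <<'E'
from h import *
def look(fn,pos,yaw,names):
    m.move_ptp(pos,down(yaw)); snap("wrist",fn)
    for n,z in names.items():
        for d in m.place_of("wrist",n)[:2]:
            if d["p"]>.3: print(n,round(d["p"],2),np.round(d["position"]),np.round(at_z("wrist",d["position"],z),1))
look("w1.png",[505,265,270],0,dict(croissant=10,board=0))
look("w2.png",[500,10,270],0,dict(plate_mid=40,knob_grip=63.5,warmer=0,jar=0))
print(m.state()["qpos"],m.state()["t"])
E
```

```text
croissant 0.85 [171. 315.] [502.7 253.2  10. ]
plate_mid 0.75 [178. 322.] [507.   -4.7  40. ]
knob_grip 0.72 [274. 295.] [ 473.1 -127.4   63.5]
warmer 0.75 [199. 316.] [498.9 -44.4   0. ]
jar 0.88 [ 95. 442.] [662.8  96.9   0. ]
[-4.59961129e-02 -1.61007216e-01  1.39305547e+00  9.17334216e-05
  1.90989429e+00 -4.78246382e-02] 4.1083
```

View pics/w1.png

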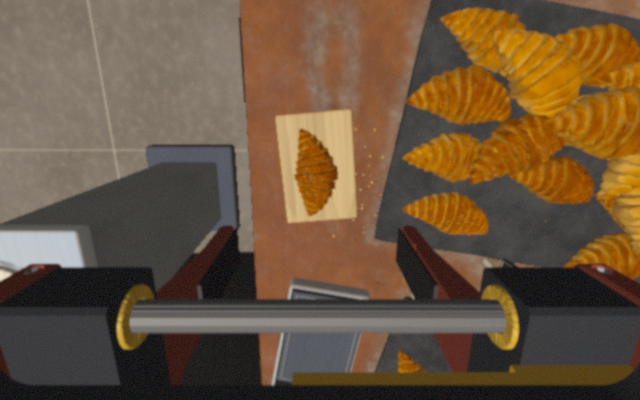

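View pics/w2.png

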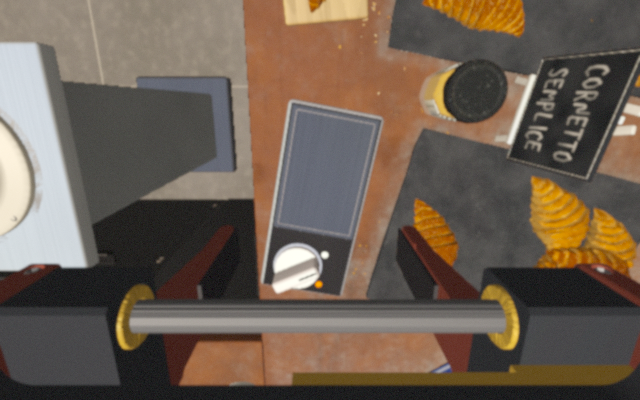

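```bash
python3 - <<'E'
from h import *
# warmer deck corners as seen from the present wrist pose (row,col): TL,TR,BR,BL
W=[at_z("wrist",p,35.5)[:2] for p in [(101,290),(118,383),(295,340),(283,263)]]
mod=np.array([[-60,130],[60,130],[60,-130],[-60,-130]])
W=np.array(W); print(np.round(W,1))
c=W.mean(0); A=W-c; yaw=np.arctan2((mod[:,0]*A[:,1]-mod[:,1]*A[:,0]).sum(),(mod*A).sum()); print("warmer",c,yaw)
Rz=lambda a:np.array([[np.cos(a),-np.sin(a)],[np.sin(a),np.cos(a)]])
print("knob",c+Rz(yaw)@[-12,-88]," dots seen",at_z("wrist",(255,325),35.5),at_z("wrist",(284,319),35.5))
k=c+Rz(yaw)@[-12,-88]
for s in(.6,-.6): print(k+Rz(yaw+s)@[41,0])
# croissant from w1: same tool pose shifted by the move
im=cv2.imread("pics/w1.png"); hsv=cv2.cvtColor(im,cv2.COLOR_BGR2HSV)[105:228,270:362]
mask=((hsv[:,:,1]>140)).astype(np.uint8)
n,l,st,_=cv2.connectedComponentsWithStats(mask)
q=l[171-105,315-270]; print(q,st[q])
pts=np.argwhere(l==q)+[105,270]; sh=np.array([5,255])
X=np.array([at_z("wrist",p,25)[:2]+sh for p in pts],np.float32)
print(cv2.minAreaRect(X),X.mean(0))
B=np.array([at_z("wrist",p,10)[:2]+sh for p in [(117,276),(110,351),(219,356),(222,288)]]); print(np.round(B,1),B.mean(0))
print(np.round(at_z("wrist",(171,315),25)[:2]+sh,1))
E
```

```text
[[ 468.3   88.4]
 [ 580.8   68.8]
 [ 534.  -177.4]
 [ 424.9 -158.3]]
warmer [501.98816211 -44.61583791] -0.17977163780447364
knob [ 474.44671664 -129.05201962]  dots seen [ 511.9966267  -114.52265461   35.5       ] [ 503.91414493 -159.68320213   35.5       ]
[ 511.87954442 -112.32529236]
[ 503.60075564 -157.87981888]
8 [  25   24   43   87 2417]Traceback (most recent call last):
  File "<stdin>", line 17, in <module>
  File "h.py", line 13, in at_z
    o,v=ray(cam,rc); return o+v*(z-o[2])/v[2]
        ~~~^^^^^^^^
  File "h.py", line 7, in ray
    s=m.state(); T=np.eye(4); T[:3,:3]=R.from_rotvec(s["tcp_rot"]).as_matrix(); T[:3,3]=s["ee_pos"]; P=T@np.array(c["mount"])
ValueError: time passes only in moves, steps and waits
```

```bash
python3 - <<'E'
from h import *
im=cv2.imread("pics/w1.png"); hsv=cv2.cvtColor(im,cv2.COLOR_BGR2HSV)[105:228,270:362]
n,l=cv2.connectedComponents((hsv[:,:,1]>140).astype(np.uint8)); q=l[66,45]
h=cv2.convexHull(cv2.findContours((l==q).astype(np.uint8),0,1)[0][0])[:,0]+[270,105]
X=np.array([at_z("wrist",(p[1],p[0]),25)[:2]+[5,255] for p in h],np.float32)
r=cv2.minAreaRect(X); print(r, len(X)); print(np.round(X[np.argsort(X[:,1])],0).tolist())
B=np.array([at_z("wrist",p,10)[:2]+[5,255] for p in [(117,276),(110,351),(219,356),(222,288)]]); print(np.round(B,1),B.mean(0))
E
```

```text
((504.5338134765625, 251.03750610351562), (113.5053939819336, 54.750633239746094), 84.71085357666016) 24
[[495.0, 195.0], [498.0, 195.0], [492.0, 198.0], [503.0, 198.0], [511.0, 204.0], [490.0, 205.0], [518.0, 213.0], [524.0, 225.0], [528.0, 236.0], [477.0, 245.0], [477.0, 250.0], [532.0, 251.0], [532.0, 253.0], [530.0, 261.0], [479.0, 268.0], [525.0, 273.0], [517.0, 286.0], [511.0, 293.0], [482.0, 297.0], [502.0, 302.0], [483.0, 307.0], [493.0, 307.0], [486.0, 310.0], [487.0, 310.0]]
[[452.7 323.6]
 [549.3 332.6]
 [561.  183.7]
 [464.8 178.9]] [506.94013838 254.69824885]
```

```bash
python3 - <<'E'
from h import *
m.move_ptp([504.5,250,90],down(.06))
print(m.move_l([504.5,250,15],feed=100,guard=10), m.state()["ee_pos"])
m.close(15); s=m.state(); print(s["width"],s["grip_force"],s["wrist_force"])
m.move_l([504.5,250,120],feed=120)
s=m.state(); print(s["width"],s["grip_force"],s["wrist_force"],s["t"],s["qpos"])
snap("wrist","w3.png")
E
```

```text
False [505.00360136 250.17486917  15.80697263]
56.875996648300216 15.000163813820109 [-1.09464314  0.10792392  1.27776186]
56.907232511631975 14.99984176713042 [-0.66982586  0.26782383  0.19071796] 7.775 [ 3.99582396e-01 -3.55336706e-03  1.51153209e+00 -1.21509219e-05
  1.63548067e+00  3.39663521e-01]
```

View pics/w3.png

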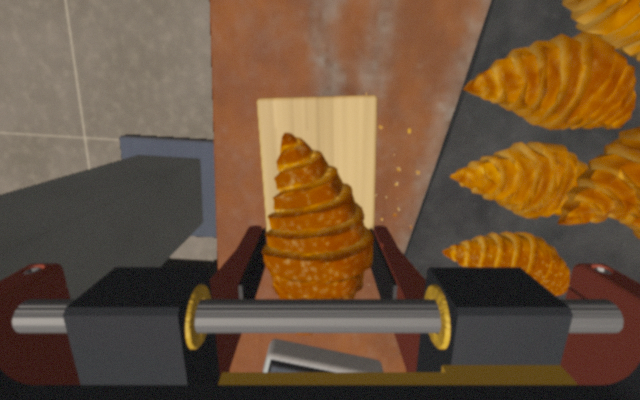

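```bash
python3 - <<'E'
from h import *
y=-.16
m.move_l([509.8,3,120],rot=down(y),feed=150)
print(m.move_l([509.8,3,60],feed=80))
print(m.move_l([509.8,3,44.5],feed=20,guard=3)); s=m.state(); print(s["ee_pos"],s["wrist_force"])
m.let_go(); m.wait(.3)
m.move_l([509.8,3,120],feed=100)
m.move_ptp([520,0,270],down(0)); s=m.state(); print(s["width"],s["t"])
snap("wrist","w4.png")
for n,z in dict(croissant=40,knob_grip=63.5).items():
    for d in m.place_of("wrist",n)[:2]: print(n,round(d["p"],2),np.round(d["position"]),np.round(at_z("wrist",d["position"],z),1))
E
```

```text
False
True
[509.5422317   2.9916758  45.2041746] [-0.70430092  0.42722215  3.69016648]
87.75917356258944 13.7417
knob_grip 0.78 [268. 282.] [ 474.3 -128.7   63.5]
```

View pics/w4.png

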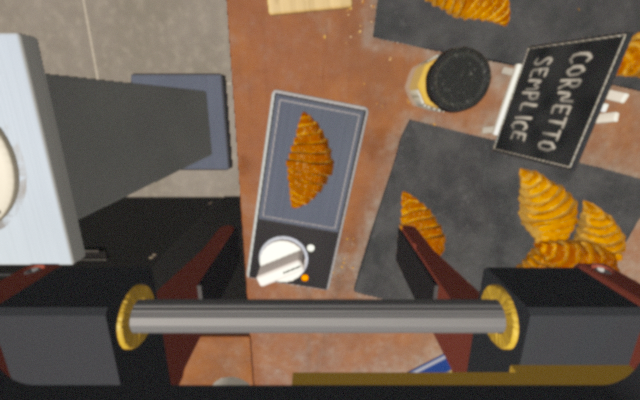

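```bash
python3 - <<'E'
from h import *
k=[474.4,-129]; y0=.42-np.pi/2
m.move_ptp([*k,130],down(y0)); 
print(m.move_l([*k,50],feed=80,guard=8)); s=m.state(); print(s["ee_pos"],s["qpos"][5])
m.close(25); s=m.state(); print(s["width"],s["grip_force"],s["wrist_force"],s["torque"])
for a in (.3,.6,.9,1.18):
    m.move_ptp([*k,50],down(y0-a)); s=m.state(); print(a,s["width"],np.round(s["wrist_force"],1),np.round(s["torque"],2),s["qpos"][5],s["t"])
m.let_go(); m.wait(.3)
m.move_l([*k,130],feed=100)
m.move_ptp([520,0,270],down(0)); print(m.state()["t"])
snap("wrist","w5.png")
E
```

```text
False
[ 474.82332109 -129.17491815   50.71877802] 0.816084842340706
15.880264900213328 24.99589294195175 [ 1.72462187 -3.38371096 -1.0266468 ] [-0.47685638 -0.13485069 -0.02472675]
0.3 15.79894112469659 [ 3.  -5.7 -2.1] [-0.9  -0.31  0.13] 1.1162887887630788 17.3833
0.6 15.305365969902168 [ 2.6 -7.4 -3.2] [-1.2  -0.3  -0.05] 1.4165108985268928 17.775
0.9 15.895014322863634 [ 1.1 -9.6 -2.3] [-1.54 -0.2  -0.13] 1.7167910881265542 18.1667
1.18 16.065677590074667 [ -0.4 -10.7  -2.6] [-1.8   0.03 -0.03] 1.9966042336695453 18.5417
22.7583
```

View pics/w5.png

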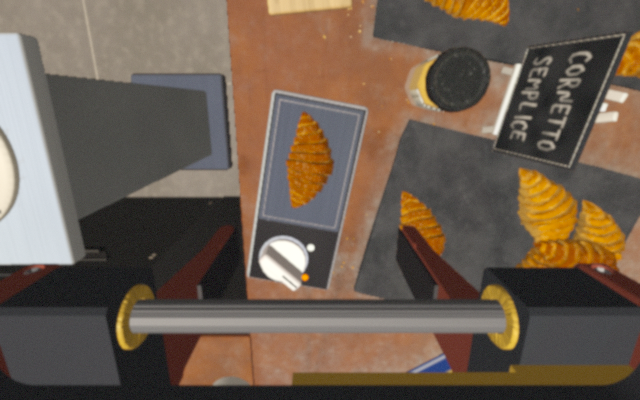

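The knob bar now points from (262,248) to (297,287), towards the orange dot at (305,278). The croissant is unchanged on the plate at about (310,160), and the gripper is clear.

```bash
python3 -c "
from station import manip as m
m.wait(.3); print(m.sign_off())"
```

```text
the job is handed in; nothing more can be done
None
```

The croissant is lying right side up near the middle of the hot plate, the knob points to the orange dot, and I have handed the job in; no verdict came back, so this rests on the last wrist-camera picture (taken at 22.8 s).

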